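# Turn the baking tile in its turning tray and check it with the thermometer

## Robot

A 6-joint arm with a two-finger parallel gripper is mounted at the origin on the work surface. World frame = base frame: x ahead of the robot, y to its left, z up, the work surface at z = 0. Lengths are in m, angles in rad, forces in N, time in s.
With the tool pointing down it reaches from about 0.25 to 0.725 m from the base axis. Payload 4 kg.
Tool frame: the origin (TCP) lies on the mounting face of the last link; the fingertips stand 173 mm ahead of it and the grasp point (between the pads) lies 155 mm ahead of it (ctrl.finger_overhang is the distance from the TCP to the fingertips, in m); y points along the fingers, x is the direction in which the jaws open and shut, and the axes are right-handed (so a half turn about y gives the same grasp; the last joint's range is limited). The gripper opens to 85 mm and grips with 20 to 120 N. Pads are 22 mm wide; open, the fingers measure 114 mm over their backs; the gripper's body (76 mm by 85 mm) begins 54 mm behind the grasp point. The pads swing forward as they close: fully open they stand 13 mm farther back than shut.
Start: joints at [1.153, 0.241, 0.005, 1.335, 0, 1.571], TCP at [0.203, 0.457, 0.405] pointing down, gripper open.
Joint ranges: [-2.72, 2.72], [-1.05, 1.87], [-1.09, 1.28], [-1.99, 2.15], [-1.42, 1.44], [-3.14, 3.14]. Speed limits (rad/s): [2.79, 2.79, 3.14, 3.14, 3.14, 3.14].

## Interface

Orientations are given as a unit quaternion [w, x, y, z].
In Python, from workcell import ctrl gives the robot as it stands.
- The arm moves only by the shell command python3 -m handwheel 'ROWS' [FORCE]. ROWS is JSON, a list of rows, each a list of 5 numbers: the shift along the tool's x, y, z in mm, then the turn about the tool's y in degrees, then the finger opening in mm, from 0 to 85.4. In form: [[tx, ty, tz, turn, gripper], ...]. A call has 1 to 8 rows; each row is the pose to reach, as a shift and turn from the pose commanded when the call began, along the tool's axes at that moment; what a row does not reach only later rows make up. A row lasts 1/12 s, in which the tool goes at most 41.7 mm and 7.16 degrees, less where a joint would pass 70% of its speed; a pose out of reach is approached as far as the arm can. A call with a gripper value outside its range is refused whole. The fingers move at their own pace and stop on an object; FORCE is the grip in N (left out, the last holds). Time passes only in rows, so rows that repeat a pose let the fingers close. It gives the time, the measured TCP pose, the force and the opening at its end, in the units of the state.
- ctrl.get_obs(): the state, without advancing time (a new reading comes with each control period).
- ctrl.snapshot(name): name is "scene" or "top"; returns (picture, depth): 420x560x3 uint8, red, green, blue; 420x560 float32, m along the optical axis (not along the pixel's ray), 0 where there is no reading.
- ctrl.camera_info(name): a dict with "mtx" (3x3 intrinsics, pixels), "R" (3x3) and "t" (3): a world point X has camera coordinates R X + t. Camera axes: x right, y down, z forward; pixel columns grow to the right and rows downward; lengths in m; the calibration is good to about 2 mm. A picture is of the moment at which its call begins. camera_info takes no time and is no camera call.
- ctrl.job_done(): hands the job in, once; it reports no verdict.
Trained networks look in the newest picture that a camera, given by its name, has taken for a name from the list of things; names that differ only in an ending like _2 or _b are one class to them, and where a whole thing is asked for, a point or a joint stands for the part that bears it (a point fixed in the world has none). Each returns a list of dicts, best first, with "p" (0 to 1); they miss things now and then, are a little off and sometimes report something else, mostly with a low value. They report only what shows in the picture. A call takes as long as a camera call. They do not tell look-alikes from the thing itself.
- ctrl.look_for(camera, thing): "location" ([column, row] as shares, 0 to 1, of the picture: columns of its width, rows of its height, amid what is visible of it).
The state is a dict: "time": time; "q": joint angles; "dq": joint speeds; "tau": joint torques, N m; "tcp_pos": TCP position; "tcp_rot": TCP orientation; "contact_force": force on the tool from outside, world axes, zero at the start; "torque": the same for the moment, N m; "opening": finger opening in m.
Only numpy, scipy, OpenCV 4.12 (cv2) and the standard library are available. Lean on these libraries where they do the work, as an engineer would, in place of code of your own. Each camera call takes 0.05 s, during which the arm holds its last target. There are 200 camera calls.

## Task

Swing the turning tray by its bar handle gently all the way over, so that the clay baking tile lying in it slides down and tumbles onto its other face and ends lying flat, ribbed face up, on the other leaf; do not touch the tile with the gripper. Then pick up the infrared thermometer, point its muzzle down at the middle of the turned tile from roughly 100 mm away and hold it still there for a good second, without touching the tile. Finally stand the thermometer upright in the middle of its mat again, let go, and leave the oil bottle, bowl and flour bag where they are.

Things in the scene. Friction and masses are not known exactly. Their poses are not given: they have to be found in the camera images.
- stand: fixed wooden base of the turning tray, 150 x 330 x 8 mm, origin under its centre on the worktop. Its x axis is parallel to the hinge axis; the tray swings in its y-z plane. It may stand left or right of the middle of the worktop, with any yaw within about 0.35 rad.
- pivot (a point): point on the tray's hinge axis, midway along it, 50 mm above the stand's origin; axes as the stand's. The tray is bent aluminium: two flat leaves, each 150 mm long, 106 mm wide inside, 5 mm thick, with 20 mm side walls and 8 mm end lips, whose inner surfaces meet at this line at 75 degrees like a half-open book.
- tray (a joint): tray angle about the stand's x, rad; growing lifts the +y leaf. 0 (start): first leaf level on the stand's +y side with the tile on it, second leaning over it. 1.833 (other stop): second leaf level on the -y side, first leaning over it, its tip 145 mm above and 39 mm to -y of the hinge; near here the tile tumbles. Rests at either stop, falls if let go between. 2 to 5 N at the bar move it.
- bar (a point): middle of the bar handle: round wooden bar, 14 mm diameter, 115 mm clear length, parallel to the hinge, on two side arms, 190 mm from the hinge axis. Seen from the hinge it stands 0.6545 rad plus the tray angle above the stand's +y direction. Free around: pinch it from above across the stand's y; it turns in the fingers.
- landing (a point): centre of the second leaf's inner surface when the tray rests at 1.833: 75 mm to the stand's -y side of the hinge, 50 mm above the worktop; axes as the stand's.
- tile: loose flat terracotta baking tile, 90 mm (its x) by 110 mm (its y) by 12 mm (its z), about 0.24 kg. Origin in the centre of its ribbed face, z axis from the ribbed face to the plain face. At the start it lies plain face up (z up) on the first leaf, its 110 mm side along the swing direction. Turned over, its z points down and the ribs show.
- tile_mid (a point): centre of the tile's volume (6 mm under either face).
- thermometer: loose infrared thermometer, a 150 mm stick standing upright on its muzzle, 0.2 kg. Origin in the centre of the flat muzzle face (underside), z up along the stick; it looks along -z. Muzzle 52 mm diameter up to 30 mm, then narrowing; grip 36 mm (x) by 30 mm (y), 50 to 140 mm above the muzzle face. Pinch it from above, about 110 mm up.
- mat: fixed black rubber mat for the thermometer, 130 x 130 x 4 mm, origin under its centre on the worktop.
- oil_bottle: loose green glass oil bottle, 66 mm diameter, 200 mm tall, origin under its centre: bystander.
- bowl: loose blue plastic bowl, 150 mm diameter, 65 mm tall, origin under its centre: bystander.
- flour_bag: loose full paper flour bag, 80 x 100 x 162 mm, origin under its centre: bystander.
Things that resemble listed ones, but are neither listed nor needed, are in the scene too. What is meant by the mat is not pink, and is the smaller of those in its own colour.

How it is judged:
By the outcome, as a careful person would: the job done as asked, in the order asked, and still so for the second after the job is handed in, with the robot touching nothing.
It also fails if it takes over 69 s, if anything falls off the work surface, if the arm or the gripper's body presses on something with over 40 N, if the wrist force passes 120 N, or if a joint passes its speed limit or range.

## Working session

There is one attempt and no reset: what is moved stays moved. The work goes in short steps, Python scripts to look and compute and a shell command to move; the robot and the scene stay as the last step left them, time stands still between calls to the robot, and variables do not carry over. Pictures are saved under pics/ and viewed, about 8 in all and at most 12, crops included, and the job is handed in when it is done.

```bash
ls; mkdir -p pics
cat > h.py <<'E'
import numpy as np, cv2
from workcell import ctrl
def world(cam, depth, u, v, z=None):
    ci=ctrl.camera_info(cam); K=np.array(ci["mtx"]);R=np.array(ci["R"]);t=np.array(ci["t"])
    u=np.atleast_1d(u).astype(float); v=np.atleast_1d(v).astype(float)
    ray=np.stack([(u-K[0,2])/K[0,0],(v-K[1,2])/K[1,1],np.ones_like(u)],-1)
    if z is None: P=ray*depth[v.astype(int),u.astype(int)][:,None]
    else:
        C=-R.T@t; d=ray@R; return C+d*((z-C[2])/d[:,2])[:,None]
    return (P-t)@R
def cloud(cam,depth):
    v,u=np.mgrid[0:420,0:560]; return world(cam,depth,u.ravel(),v.ravel()).reshape(420,560,3)
def project(cam,X):
    ci=ctrl.camera_info(cam); c=np.atleast_2d(X)@np.array(ci["R"]).T+np.array(ci["t"]); p=c@np.array(ci["mtx"]).T; return p[:,:2]/p[:,2:]
E
python3 - <<'E'
from h import *
for c in("scene","top"):
    p,d=ctrl.snapshot(c); cv2.imwrite(f"pics/{c}0.png",p[:,:,::-1]); np.save(c+"0.npy",d)
    for n in("stand","tile","bar","thermometer","mat","oil_bottle","bowl","flour_bag"):
        for r in ctrl.look_for(c,n)[:4]:
            u,v=r["location"][0]*560,r["location"][1]*420
            print(c,n,round(r["p"],2),int(u),int(v),world(c,d,u,v)[0].round(3))
o=ctrl.get_obs();print(o["time"],o["tcp_pos"],o["tcp_rot"],ctrl.finger_overhang)
E
python3 -c "
import cv2,numpy as np
a=cv2.imread('pics/scene0.png');b=cv2.imread('pics/top0.png')"
```

```text
pics
scene stand 0.85 344 234 [0.535 0.171 0.076]
scene tile 0.76 375 220 [0.464 0.26  0.059]
scene tile 0.41 472 243 [0.571 0.468 0.119]
scene tile 0.23 202 222 [ 0.536 -0.195  0.088]
scene bar 0.77 361 214 [0.542 0.203 0.164]
scene bar 0.5 91 218 [ 0.584 -0.455  0.132]
scene bar 0.42 472 244 [0.574 0.467 0.118]
scene thermometer 0.62 201 223 [ 0.538 -0.198  0.084]
scene mat 0.79 175 302 [ 0.725 -0.23   0.007]
scene mat 0.72 209 241 [ 0.536 -0.187  0.011]
scene oil_bottle 0.64 469 245 [0.572 0.462 0.111]
scene bowl 0.62 287 314 [0.732 0.042 0.004]
scene flour_bag 0.6 90 217 [ 0.585 -0.455  0.134]
scene flour_bag 0.42 472 245 [0.573 0.467 0.115]
top stand 0.84 240 214 [0.501 0.144 0.008]
top tile 0.6 200 225 [0.463 0.263 0.06 ]
top tile 0.53 234 217 [0.492 0.157 0.056]
top tile 0.31 271 132 [0.775 0.045 0.003]
top bar 0.84 214 221 [0.479 0.196 0.201]
top thermometer 0.79 343 214 [ 0.507 -0.187  0.076]
top mat 0.83 352 151 [ 0.715 -0.222  0.006]
top mat 0.68 338 212 [ 0.513 -0.174  0.037]
top mat 0.67 212 221 [0.479 0.204 0.201]
top mat 0.61 403 283 [ 0.285 -0.394  0.007]
top oil_bottle 0.6 127 198 [0.543 0.465 0.147]
top bowl 0.92 271 132 [0.775 0.044 0.003]
top flour_bag 0.63 442 204 [ 0.537 -0.46   0.167]
0.9 [0.20286353 0.45699254 0.40470499] [ 0.59283037 -0.59281059 -0.38543693  0.38544276] 0.1734
```

View pics/scene0.png

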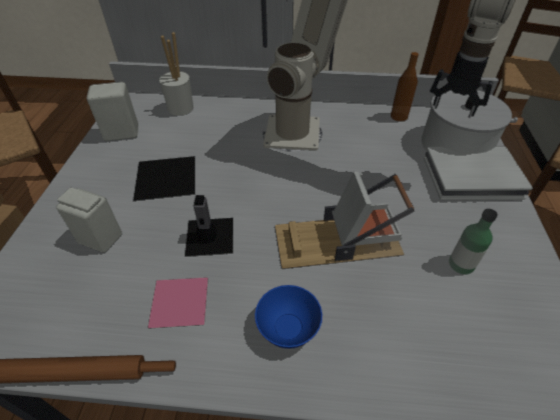

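View pics/top0.png

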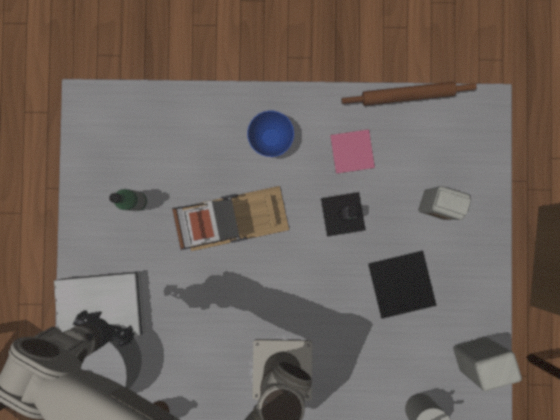

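The scene view (robot side facing camera) shows the turning tray at about (340,235) with the tile at (378,220) and the bar at (403,195). The thermometer stands on the small black mat at (208,235). The top view shows the stand at (232,218), the mat at (343,214), the bottle at (128,199), the bowl at (271,133) and the flour bag at (445,203). The larger black mat and the pink one are look-alikes. Next I measure the stand, mat and thermometer.

Run:
```python
from h import *
im=cv2.imread("pics/top0.png"); d=np.load("top0.npy"); P=cloud("top",d); hsv=cv2.cvtColor(im,cv2.COLOR_BGR2HSV)
v,u=np.mgrid[0:420,0:560]
def rect(m,z,name):
    m=cv2.morphologyEx(m.astype(np.uint8),cv2.MORPH_OPEN,np.ones((3,3)))
    q=world("top",d,u[m>0],v[m>0],z)[:,:2].astype(np.float32)
    r=cv2.minAreaRect(q*1000); print(name,len(q),[np.round(x,1) for x in r]); return q
box=(u>160)&(u<300)&(v>175)&(v<260)
wood=box&(hsv[...,1]>70)&(P[...,2]>0.003)&(P[...,2]<0.02)
rect(wood,0.008,"stand")
q=P[box&(P[...,2]>0.185)&(P[...,2]<.23)]; print("tip pts",len(q),q.mean(0).round(3),q[:,2].max())
r=cv2.minAreaRect((q[:,:2]*1000).astype(np.float32));print("tip rect",r)
bx=box&(hsv[...,1]>70)&(P[...,2]>0.13)&(P[...,2]<0.185);q=P[bx];print("bar",len(q),q.mean(0).round(3),np.round(cv2.minAreaRect((q[:,:2]*1000).astype(np.float32))[1:2],1),cv2.minAreaRect((q[:,:2]*1000).astype(np.float32)))
b2=(u>315)&(u<372)&(v>185)&(v<242)
rect(b2&(hsv[...,2]<60)&(P[...,2]<.02),0.004,"mat")
for lo,hi in((.06,.1),(.1,.135),(.14,.165)):
    q=P[b2&(P[...,2]>lo)&(P[...,2]<hi)]
    if len(q)>5: print("th",lo,len(q),q.mean(0).round(4),cv2.minAreaRect((q[:,:2]*1000).astype(np.float32)))
S=cloud("scene",np.load("scene0.npy"));w=(abs(S[...,0]-.51)<.07)&(abs(S[...,1]+.18)<.07)
for lo,hi in((.06,.1),(.1,.135),(.14,.165)):
    q=S[w&(S[...,2]>lo)&(S[...,2]<hi)]
    if len(q)>5: print("th scene",lo,len(q),q.mean(0).round(4),cv2.minAreaRect((q[:,:2]*1000).astype(np.float32)))
s=cv2.imread("pics/scene0.png")[170:270,180:430]; t=im[170:260,160:380]
cv2.imwrite("pics/crop1.png",np.vstack([cv2.resize(s,(780,312)),cv2.resize(t,(780,280))]))
```

```text
stand 1845 [array([496.5, 134.8]), array([144.7, 271.9]), np.float64(12.8)]
tip pts 264 [0.482 0.2   0.197] 0.20530144244800977
tip rect ((480.5020446777344, 203.58892822265625), (113.43347930908203, 28.334802627563477), 13.134504318237305)
bar 129 [0.457 0.306 0.171] [[122.9  54.1]] ((458.7608337402344, 286.7757568359375), (122.90473937988281, 54.06964874267578), 15.952229499816895)
mat 1159 [array([ 509.1, -193.4]), array([123.2, 125.9]), np.float64(9.7)]
th 0.06 18 [ 0.5111 -0.1855  0.0832] ((513.9468994140625, -186.3653564453125), (11.004806518554688, 38.27981185913086), 76.16928100585938)
th 0.1 24 [ 0.5129 -0.1851  0.1156] ((514.4119262695312, -186.81199645996094), (13.211579322814941, 38.81775665283203), 73.20944213867188)
th 0.14 107 [ 0.5119 -0.1978  0.151 ] ((511.8349304199219, -198.68569946289062), (34.78226089477539, 27.845136642456055), 9.487259864807129)
th scene 0.06 143 [ 0.5277 -0.1951  0.0804] ((521.8486328125, -192.56907653808594), (21.943492889404297, 41.21664810180664), 49.35360336303711)
th scene 0.1 143 [ 0.5268 -0.1956  0.1177] ((522.5736694335938, -192.4958038330078), (22.223020553588867, 40.772666931152344), 47.70334243774414)
th scene 0.14 135 [ 0.5184 -0.1981  0.1496] ((514.599609375, -199.73837280273438), (34.322296142578125, 27.706315994262695), 6.9067583084106445)
```

View pics/crop1.png

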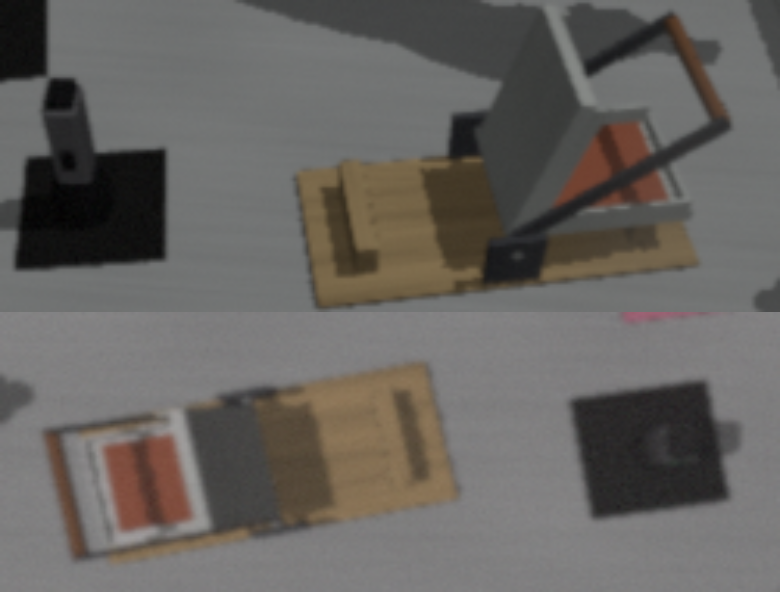

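The crop confirms the layout: bar along the tray's left end, stand yaw about 12.8°, thermometer upright on the small black mat. I estimate the stand origin at (0.490, 0.163) and the bar at (0.457, 0.310, 0.166). First I move above the bar.

```bash
cat >> h.py <<'E'
from scipy.spatial.transform import Rotation as Ro
O=np.array([.490,.163,0]); YAW=np.deg2rad(12.8)
SX=np.array([np.cos(YAW),np.sin(YAW),0]); SY=np.array([-np.sin(YAW),np.cos(YAW),0])
def rel(goal,az=None):
    "shift (mm, tool axes) from measured TCP to put the grasp point at goal; turn (deg) to bring tool x to azimuth az (deg)"
    o=ctrl.get_obs(); w,x,y,z=o["tcp_rot"]; R=Ro.from_quat([x,y,z,w]).as_matrix()
    t=R.T@(np.array(goal)+[0,0,.155]-np.array(o["tcp_pos"]))*1000
    a=np.degrees(np.arctan2(R[1,0],R[0,0])); 
    turn=None if az is None else round(-((az-a+180)%360-180),1)
    print("rel",t.round(1),"turn",turn,"az",round(a,1),"t",round(o["time"],2),"q",np.round(o["q"],2),"F",np.round(o["contact_force"],1),"open",round(o["opening"],4))
E
python3 -m handwheel '[[-2,0,-20,-3,60],[-5,0,-50,-8,60],[-10,0,-90,-14,60],[-15,0,-135,-20,60],[-20,0,-180,-27,60],[-25,0,-230,-33,60],[-29,0,-270,-36,60],[-31,0,-291,-36.8,60]]' 25
python3 - <<'E'
from h import *
rel(O+.1507*SY+[0,0,.166],102.8)
p,d=ctrl.snapshot("top");P=cloud("top",d)
cv2.imwrite("pics/t1.png",p[:,:,::-1])
p,d=ctrl.snapshot("scene");cv2.imwrite("pics/s1.png",cv2.resize(p[110:320,250:530,::-1],(800,600)))
E
```

```text
time: 1.57
tcp_pos: [0.455, 0.3108, 0.4049]
tcp_rot: [-0.44, 0.44, 0.554, -0.553]
contact_force: [1.0, 0.6, -0.1]
opening: 0.0597
rel [-1.3 83.9 -1.4] turn 0.2 az 103.0 t 1.57 q [0.6  0.34 0.14 1.37 0.   0.37] F [ 1.   0.6 -0.1] open 0.0597
```

View pics/s1.png

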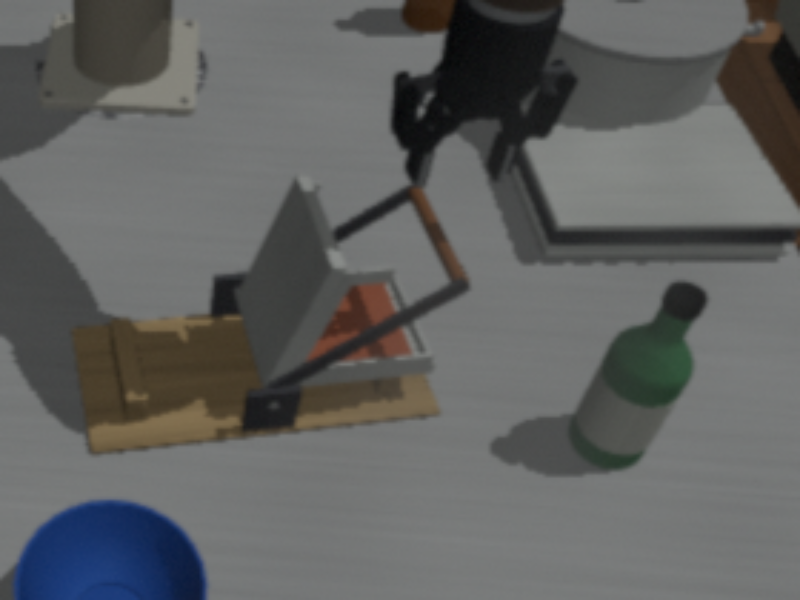

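The gripper at crop (480,150) hovers above and behind the bar, whose ends are at crop (415,190) and (465,285). I check these against the projected model.

Run:
```python
from h import *
for s in(-.0575,0,.0575): print(project("scene",O+.1507*SY+s*SX+[0,0,.1657]).round(1), end=" ")
print("seen ~(395.3,176.5) (412.8,209.8)")
import cv2
def vis(th):  # px for shifted origins
    pass
ends=np.array([[395.3,176.5],[412.8,209.8]])
print(world("scene",None,ends[:,0],ends[:,1],.1657).round(4), (O+.1507*SY-.0575*SX).round(4),(O+.1507*SY+.0575*SX).round(4))
```

```text
[[395.8 176.3]] [[403.4 191.5]] [[411.6 208.1]] seen ~(395.3,176.5) (412.8,209.8)
[[0.4016 0.2958 0.1657]
 [0.5181 0.3247 0.1657]] [0.4005 0.2972 0.    ] [0.5127 0.3227 0.    ]
```

```bash
python3 -m handwheel '[[0,12,0,0,50],[-1,32,-1,0,45],[-1,54,-1,0,45],[-1,72,-1,0,45],[-1,81,-1,0,45],[-1,84,-1,0,45],[-1,84,-1,0,45]]' 25
python3 -m handwheel '[[0,0,0,0,10],[0,0,0,0,5],[0,0,0,0,5],[0,0,0,0,5],[0,0,0,0,5],[0,0,0,0,5]]' 25
python3 - <<'E'
from h import *
rel(O+.1507*SY+[0,0,.1657],102.8)
# arc plan in tool axes (tx ~ stand y, ty down)
for th in np.arange(0,1.84,.1): 
    a=.6545+th; print(round(th,2),"tx",round(190*(np.cos(a)-np.cos(.6545)),1),"ty",round(-190*(np.sin(a)-np.sin(.6545)),1))
a=.6545+1.833;print("end",190*(np.cos(a)-np.cos(.6545)),-190*(np.sin(a)-np.sin(.6545)))
E
```

```text
time: 2.25
tcp_pos: [0.4545, 0.3115, 0.3202]
tcp_rot: [0.441, -0.441, -0.552, 0.553]
contact_force: [1.0, -0.2, -0.0]
opening: 0.0446
time: 2.75
tcp_pos: [0.4558, 0.309, 0.3223]
tcp_rot: [0.439, -0.444, -0.552, 0.553]
contact_force: [2.0, -10.7, 3.7]
opening: 0.0131
rel [ 0.8  1.6 -1. ] turn -0.1 az 102.7 t 2.75 q [ 0.6   0.39 -0.01  1.17 -0.01  0.38] F [  2.  -10.7   3.7] open 0.0131
0.0 tx 0.0 ty -0.0
0.1 tx -12.3 ty -14.5
0.2 tx -26.0 ty -27.6
0.3 tx -40.9 ty -39.4
0.4 tx -56.9 ty -49.6
0.5 tx -73.9 ty -58.1
0.6 tx -91.6 ty -64.9
0.7 tx -110.0 ty -69.9
0.8 tx -128.7 ty -73.1
0.9 tx -147.6 ty -74.3
1.0 tx -166.6 ty -73.7
1.1 tx -185.4 ty -71.1
1.2 tx -203.9 ty -66.7
1.3 tx -221.9 ty -60.5
1.4 tx -239.1 ty -52.5
1.5 tx -255.4 ty -42.9
1.6 tx -270.8 ty -31.6
1.7 tx -284.9 ty -18.9
1.8 tx -297.6 ty -4.9
end -301.5210184356918 0.06141175307997404
```

```bash
python3 -m handwheel '[[-2,-2,0,0,5],[-4,-5,0,0,5],[-7,-9,0,0,5],[-10,-13,0,0,5],[-14,-16.5,0,0,5],[-18.7,-21,0,0,5],[-23.3,-25.4,0,0,5],[-28,-29.6,0,0,5]]' 25
python3 -m handwheel '[[-5,-4,0,0,5],[-10,-8,0,0,5],[-14.9,-11.8,0,0,5],[-20,-15.4,0,0,5],[-25.5,-18.8,0,0,5],[-30.9,-22,0,0,5]]'
python3 - <<'E'
from h import *
o=ctrl.get_obs(); a=.6545+.4
rel(O+.19*np.cos(a)*SY+[0,0,.05+.19*np.sin(a)])
E
```

```text
time: 3.42
tcp_pos: [0.4618, 0.2835, 0.3504]
tcp_rot: [-0.441, 0.442, 0.553, -0.553]
contact_force: [4.6, -0.3, -8.2]
opening: 0.013
time: 3.92
tcp_pos: [0.4684, 0.254, 0.3732]
tcp_rot: [-0.441, 0.441, 0.554, -0.552]
contact_force: [3.8, 2.2, -5.5]
opening: 0.0131
rel [ 0.3  3.  -0.9] turn None az 102.9 t 3.92 q [0.5  0.32 0.03 1.28 0.   0.27] F [ 3.8  2.2 -5.5] open 0.0131
```

```bash
python3 -m handwheel '[[-5.5,-3,0,0,5],[-11.2,-5.9,0,0,5],[-17,-8.5,0,0,5],[-22.8,-11,0,0,5],[-28.8,-13.3,0,0,5],[-34.7,-15.3,0,0,5]]' | grep force
python3 -m handwheel '[[-6,-1.8,0,0,5],[-12.2,-3.5,0,0,5],[-18.4,-5,0,0,5],[-24.6,-6.2,0,0,5],[-30.8,-7.3,0,0,5],[-37.1,-8.2,0,0,5]]' | grep force
python3 -m handwheel '[[-6.3,-0.5,0,0,5],[-12.6,-0.9,0,0,5],[-18.9,-1.2,0,0,5],[-25.2,-1.1,0,0,5],[-31.5,-0.9,0,0,5],[-37.9,-0.6,0,0,5]]'
python3 - <<'E'
from h import *
o=ctrl.get_obs(); a=.6545+1.0
rel(O+.19*np.cos(a)*SY+[0,0,.05+.19*np.sin(a)])
p,d=ctrl.snapshot("scene");cv2.imwrite("pics/s2.png",cv2.resize(p[110:320,190:470,::-1],(800,600)))
E
```

```text
contact_force: [1.8, 4.3, 0.6]
contact_force: [0.7, 4.7, 7.5]
time: 5.42
tcp_pos: [0.4927, 0.1468, 0.3984]
tcp_rot: [-0.44, 0.441, 0.554, -0.552]
contact_force: [2.4, 3.1, -3.2]
opening: 0.0132
rel [ 0.5  4.1 -1. ] turn None az 102.9 t 5.42 q [0.29 0.27 0.03 1.32 0.   0.06] F [ 2.4  3.1 -3.2] open 0.0132
```

View pics/s2.png

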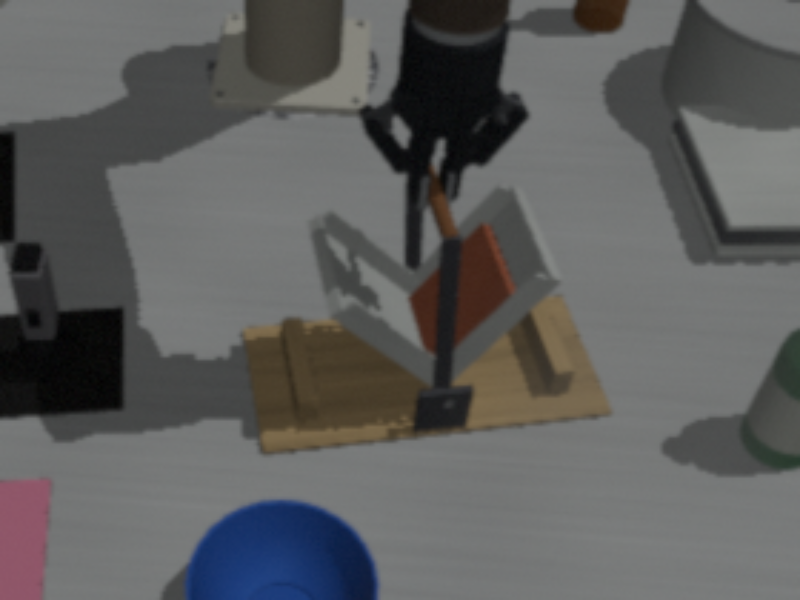

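The tray is at about 1 rad, and the tile has slid down to the hinge (crop 465,285) with the bar held at (440,195). I continue more slowly.

```bash
python3 -m handwheel '[[-6.2,0.8,0,0,5],[-12.5,1.6,0,0,5],[-18.8,2.6,0,0,5],[-25,3.9,0,0,5],[-31.2,5.4,0,0,5],[-37.3,7,0,0,5]]' | grep force
python3 -m handwheel '[[-4.5,1.5,0,0,5],[-9,3,0,0,5],[-13.5,4.6,0,0,5],[-18,6.2,0,0,5],[-22.4,8.1,0,0,5],[-26.7,10.1,0,0,5],[-31,12.1,0,0,5],[-35.2,14.2,0,0,5]]' | grep force
python3 -m handwheel '[[-4.1,2.3,0,0,5],[-8.2,4.7,0,0,5],[-12.3,7.1,0,0,5],[-16.3,9.6,0,0,5],[-20.2,12.4,0,0,5],[-24.1,15.2,0,0,5],[-27.9,18,0,0,5],[-31.7,20.9,0,0,5]]'
python3 - <<'E'
from h import *
o=ctrl.get_obs(); a=.6545+1.6
rel(O+.19*np.cos(a)*SY+[0,0,.05+.19*np.sin(a)])
E
```

```text
contact_force: [4.5, 2.0, 0.4]
contact_force: [5.8, 2.1, 2.5]
time: 7.3
tcp_pos: [0.5161, 0.0451, 0.3538]
tcp_rot: [-0.441, 0.441, 0.553, -0.553]
contact_force: [5.9, 1.3, 0.7]
opening: 0.0127
rel [ 0.7  1.5 -0.6] turn None az 102.9 t 7.3 q [ 0.09  0.3  -0.05  1.22  0.   -0.14] F [5.9 1.3 0.7] open 0.0127
```

```bash
python3 -m handwheel '[[-1.8,1.5,0,0,5],[-3.6,3,0,0,5],[-5.4,4.7,0,0,5],[-7.2,6.3,0,0,5],[-9,7.9,0,0,5],[-10.7,9.5,0,0,5],[-12.4,11.1,0,0,5],[-14.1,12.7,0,0,5]]' | grep force
python3 -m handwheel '[[-1.6,1.7,0,0,5],[-3.2,3.4,0,0,5],[-4.8,5.2,0,0,5],[-6.4,7,0,0,5],[-8,8.7,0,0,5],[-9.6,10.5,0,0,5],[-11.2,12.2,0,0,5],[-12.7,14,0,0,5]]' | grep force
python3 -m handwheel '[[-1,1.2,0,0,5],[-2,2.4,0,0,5],[-3,3.8,0,0,5],[-3.9,5,0,0,5],[-4.5,6,0,0,5],[-4.5,6,0,0,5],[-4.5,6,0,0,5],[-4.5,6,0,0,5]]'
python3 - <<'E'
from h import *
o=ctrl.get_obs(); a=.6545+1.833
rel(O+.19*np.cos(a)*SY+[0,0,.05+.19*np.sin(a)])
p,d=ctrl.snapshot("scene");cv2.imwrite("pics/s3.png",cv2.resize(p[110:320,190:470,::-1],(800,600)))
E
```

```text
contact_force: [6.3, 1.2, 1.4]
contact_force: [5.5, 1.0, 1.0]
time: 9.3
tcp_pos: [0.5227, 0.0141, 0.322]
tcp_rot: [0.44, -0.442, -0.552, 0.553]
contact_force: [4.2, -0.9, 4.3]
opening: 0.0127
rel [ 1.6  1.4 -1.1] turn None az 102.8 t 9.3 q [ 0.03  0.34 -0.09  1.15 -0.   -0.2 ] F [ 4.2 -0.9  4.3] open 0.0127
```

View pics/s3.png

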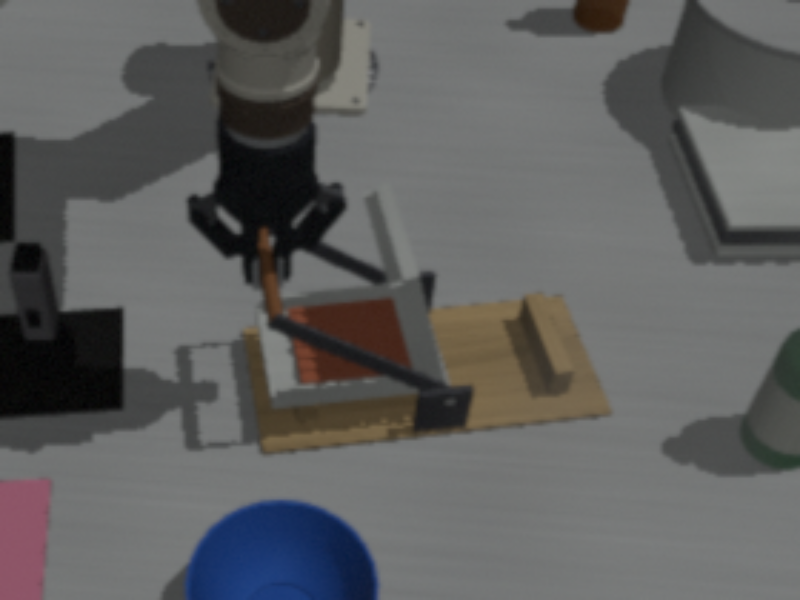

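The tile has tumbled and lies on the second leaf with its ribs showing (crop 350,340). I release the bar and retreat upward.

```bash
python3 -m handwheel '[[0,0,0,0,25],[0,0,0,0,45],[0,0,0,0,45],[0,0,0,0,45],[0,-10,0,0,45],[0,-35,0,0,45],[0,-70,0,0,50],[0,-105,0,0,70]]'
python3 -m handwheel '[[-20,-10,0,1,75],[-50,-15,0,2,75],[-85,-20,0,3,75],[-120,-20,0,3,75],[-155,-20,0,3,75],[-190,-20,0,3,75],[-205,-20,0,3,75],[-210,-20,0,3,75]]'
python3 - <<'E'
from h import *
rel([.513,-.199,.115],99.5)
p,d=ctrl.snapshot("scene");P=cloud("scene",d);cv2.imwrite("pics/s4.png",cv2.resize(p[110:320,150:430,::-1],(800,600)))
hsv=cv2.cvtColor(p,cv2.COLOR_RGB2HSV); L=O-.075*SY
m=(np.linalg.norm(P[...,:2]-L[:2],axis=-1)<.085)&(P[...,2]>.045)&(P[...,2]<.08)&(hsv[...,1]>110)
q=P[m]; loc=(q-O)@np.c_[SX,SY]; print("tile scene",m.sum(),q[:,2].mean(),loc.min(0).round(3),loc.max(0).round(3),cv2.minAreaRect((loc*1000).astype(np.float32)))
p,d=ctrl.snapshot("top");P=cloud("top",d);hsv=cv2.cvtColor(p,cv2.COLOR_RGB2HSV)
m=(np.linalg.norm(P[...,:2]-L[:2],axis=-1)<.085)&(P[...,2]>.045)&(P[...,2]<.08)&(hsv[...,1]>110)
q=P[m]; loc=(q-O)@np.c_[SX,SY]; print("tile top",m.sum(),q[:,2].mean(),cv2.minAreaRect((loc*1000).astype(np.float32)))
E
```

```text
time: 10.02
tcp_pos: [0.5218, 0.0148, 0.4274]
tcp_rot: [0.442, -0.44, -0.552, 0.554]
contact_force: [0.2, 0.2, 0.4]
opening: 0.0604
time: 10.68
tcp_pos: [0.5692, -0.1927, 0.4464]
tcp_rot: [0.456, -0.456, -0.54, 0.541]
contact_force: [-0.1, -0.1, -0.7]
opening: 0.0752
rel [  3.3 176.5  56.4] turn 0.1 az 99.6 t 10.68 q [-0.33  0.44  0.4   1.53 -0.   -0.49] F [-0.1 -0.1 -0.7] open 0.0752
tile scene 693 0.06019721422114088 [-0.044 -0.128] [ 0.047 -0.027] ((1.1787605285644531, -77.7498779296875), (89.52313232421875, 101.58489227294922), 1.162550687789917)
tile top 480 0.06086226683184903 ((-1.0154457092285156, -83.84227752685547), (82.10166931152344, 80.24623107910156), 0.6096147298812866)
```

View pics/s4.png

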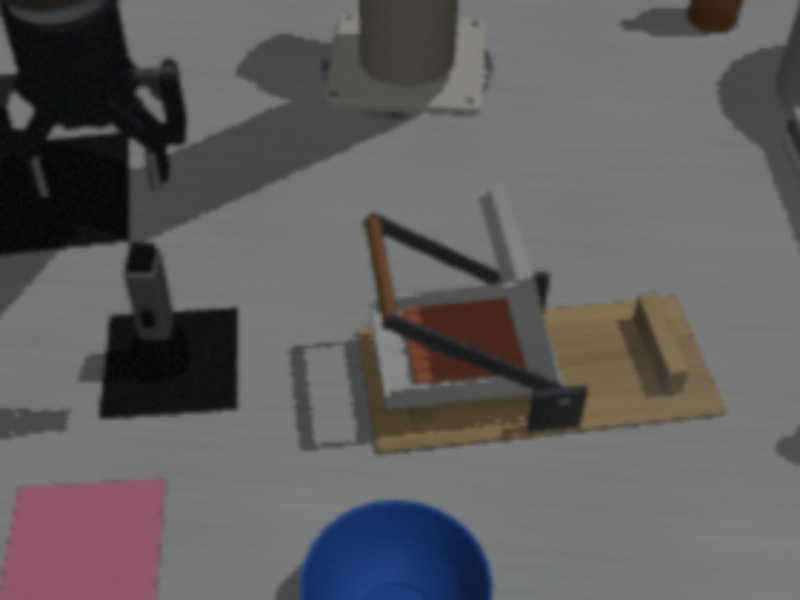

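The tray rests at the other stop with the tile flat, ribs up; the bar and grip are free, and the thermometer is upright at crop (150,300). I descend on the thermometer.

```bash
python3 -m handwheel '[[1,15,15,0,75],[2,30,35,0,75],[3.3,45,52,0,75],[3.3,65,56.4,0,75],[3.3,65,56.4,0,75]]'
python3 - <<'E'
from h import *
rel([.513,-.199,.115],99.5)
p,d=ctrl.snapshot("scene");P=cloud("scene",d)
w=(abs(P[...,0]-.51)<.06)&(abs(P[...,1]+.195)<.035)
for lo,hi in((.07,.1),(.1,.125),(.145,.158)):
    q=P[w&(P[...,2]>lo)&(P[...,2]<hi)]
    if len(q)>5: print("th",lo,len(q),q.mean(0).round(4),np.percentile(q[:,1],[3,97]).round(4),cv2.minAreaRect((q[:,:2]*1000).astype(np.float32)))
cv2.imwrite("pics/s5.png",cv2.resize(p[130:280,110:310,::-1],(800,600)))
E
```

```text
time: 11.2
tcp_pos: [0.5107, -0.1942, 0.3786]
tcp_rot: [0.457, -0.452, -0.541, 0.542]
contact_force: [0.1, 1.2, -0.6]
opening: 0.0751
rel [ -5.6 108.6  -2.1] turn 0.4 az 99.9 t 11.2 q [-0.36  0.35  0.08  1.31  0.   -0.54] F [ 0.1  1.2 -0.6] open 0.0751
th 0.07 107 [ 0.5276 -0.1951  0.0856] [-0.2118 -0.1853] ((522.6222534179688, -192.71188354492188), (20.617488861083984, 40.54095458984375), 48.13632583618164)
th 0.1 99 [ 0.5275 -0.1957  0.1123] [-0.2132 -0.1851] ((522.6983642578125, -192.5835723876953), (22.073272705078125, 39.773990631103516), 46.04230499267578)
th 0.145 98 [ 0.517  -0.1993  0.1522] [-0.2113 -0.1891] ((515.5464477539062, -200.16017150878906), (28.770048141479492, 23.038490295410156), 5.9894819259643555)
```

View pics/s5.png

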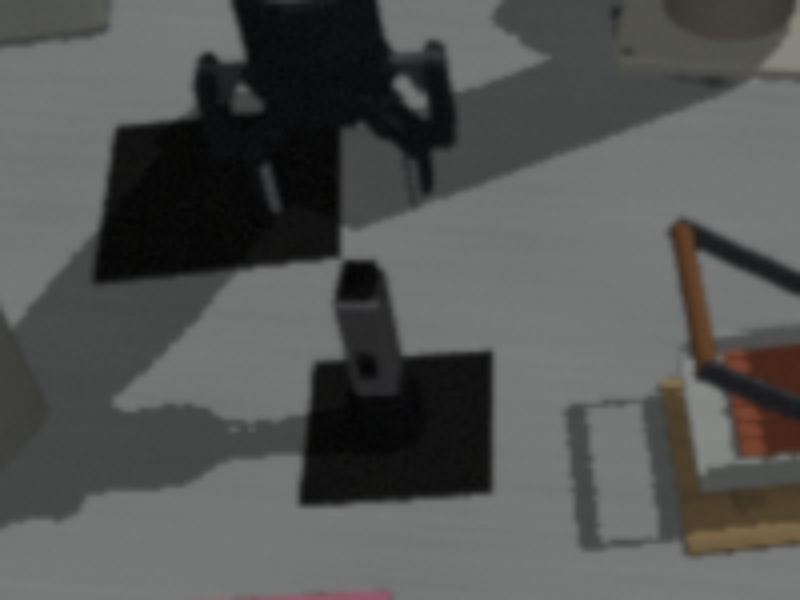

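The gripper hovers centred above the thermometer (stick top at crop 360,280), with the fingers at x≈270 and x≈420. I correct by about 5 mm, descend and close.

```bash
python3 -m handwheel '[[-3,8,-1,0,75],[-5,28,-2,0,75],[-5,55,-2,0,75],[-5,80,-2,0,75],[-5,97,-2,0,75],[-5,106,-2,0,75],[-5,108.6,-2,0,75],[-5,108.6,-2,0,75]]' | grep -v rot
python3 - <<'E'
from h import *
rel([.513,-.199,.115],99.5)
E
```

```text
time: 11.92
tcp_pos: [0.5167, -0.2007, 0.2732]
contact_force: [0.1, 1.0, 1.3]
opening: 0.0747
rel [2.3 3.2 3.4] turn 0.4 az 99.9 t 11.92 q [-0.37  0.44 -0.07  1.06  0.   -0.54] F [0.1 1.  1.3] open 0.0747
```

```bash
python3 -m handwheel '[[1,1,2,0,60],[1,2,2,0,50],[1,2,2,0,42],[1,2,2,0,36],[1,2,2,0,25],[1,2,2,0,20],[1,2,2,0,20],[1,2,2,0,20]]' 45 | grep -v rot
python3 - <<'E'
from h import *
rel([.513,-.199,.115],99.5)
E
```

```text
time: 12.58
tcp_pos: [0.5141, -0.2001, 0.272]
contact_force: [-0.8, 1.8, 5.7]
opening: 0.0306
rel [1.2 2.  0.9] turn 0.4 az 99.9 t 12.58 q [-0.37  0.43 -0.08  1.06  0.   -0.54] F [-0.8  1.8  5.7] open 0.0306
```

```bash
python3 -m handwheel '[[0,-5,0,0,20],[0,-18,0,0,20],[0,-40,0,0,20],[0,-70,0,0,20],[0,-105,0,0,20],[0,-140,0,0,20],[0,-175,0,0,20],[0,-205,0,0,20]]' 45 | grep -v rot
python3 -m handwheel '[[6,-10,-1,0,20],[20,-13,-3,0,20],[45,-13,-7,0,20],[75,-13,-11,0,20],[105,-13,-16,0,20],[135,-13,-21,0,20],[165,-13,-25,0,20],[195,-13,-30,0,20]]' | grep -v rot
python3 -m handwheel '[[28,0,-4,0,20],[50,0,-8,0,20],[67,0,-10.5,0,20],[78,0,-12.5,0,20],[83,0,-13,0,20],[83,0,-13,0,20],[83,0,-13,0,20]]' | grep -v rot
python3 - <<'E'
from h import *
rel(O-.084*SY+[0,0,.273])
p,d=ctrl.snapshot("scene");cv2.imwrite("pics/s6.png",cv2.resize(p[60:270,210:490,::-1],(800,600)))
E
```

```text
time: 13.25
tcp_pos: [0.5135, -0.2003, 0.478]
contact_force: [1.4, -0.7, -3.2]
opening: 0.0307
time: 13.92
tcp_pos: [0.509, -0.0006, 0.4859]
contact_force: [0.3, 0.4, -2.6]
opening: 0.0305
time: 14.5
tcp_pos: [0.5084, 0.0809, 0.4881]
contact_force: [0.3, -0.3, -2.3]
opening: 0.0306
rel [ 0.2 60.1 -0.3] turn None az 99.9 t 14.5 q [ 0.16  0.25  0.24  1.56 -0.   -0.01] F [ 0.3 -0.3 -2.3] open 0.0306
```

View pics/s6.png

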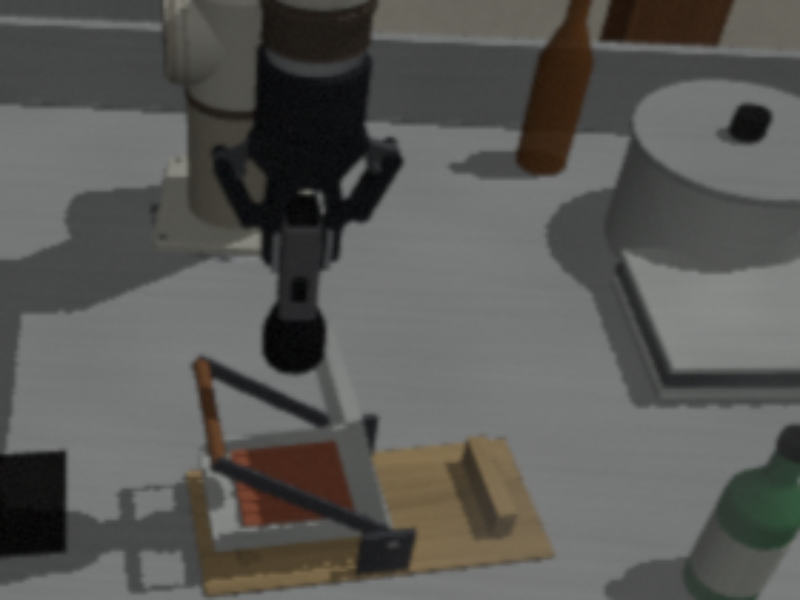

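The thermometer hangs upright (muzzle at crop 295,340) above the tile. I descend 60 mm, shift 6 mm toward the tile's middle and hold.

```bash
python3 -m handwheel '[[0,6,0,0,20],[0,18,0,0,20],[0,33,0,0,20],[0,46,0,0,20],[0,55,0,0,20],[0,59,0,0,20],[0,60,0,0,20],[0,60,0,0,20]]' | grep -v rot
python3 -m handwheel '[[1,0,0,0,20],[2.5,0,0,0,20],[4,0,0,0,20],[5,0,0,0,20],[6,0,0,0,20],[6,0,0,0,20]]' | grep -v rot
python3 - <<'E'
from h import *
rel(O-.075*SY+[0,0,.273])
o=ctrl.get_obs(); L=(np.array(o["tcp_pos"])-O); print("local",L@SX,L@SY,"muzzle z",o["tcp_pos"][2]-.268)
p,d=ctrl.snapshot("scene");P=cloud("scene",d);cv2.imwrite("pics/s7.png",cv2.resize(p[110:260,210:410,::-1],(800,600)))
hsv=cv2.cvtColor(p,cv2.COLOR_RGB2HSV); C=O-.075*SY
m=(np.linalg.norm(P[...,:2]-C[:2],axis=-1)<.09)&(P[...,2]>.045)&(P[...,2]<.08)&(hsv[...,1]>110)
loc=(P[m]-O)@np.c_[SX,SY]; print("tile",m.sum(),loc.min(0).round(3),loc.max(0).round(3),P[m][:,2].mean())
E
```

```text
time: 15.22
tcp_pos: [0.5087, 0.0807, 0.4291]
contact_force: [0.9, 0.5, -2.3]
opening: 0.0306
time: 15.72
tcp_pos: [0.5075, 0.0872, 0.4292]
contact_force: [1.1, -0.0, -2.8]
opening: 0.0307
rel [2.7 1.2 0.4] turn None az 99.9 t 15.72 q [ 0.17  0.26  0.1   1.41  0.   -0.  ] F [ 1.1 -0.  -2.8] open 0.0307
local 0.0003085896283355464 -0.07775629122920058 muzzle z 0.16118694859721183
tile 694 [-0.045 -0.127] [ 0.047 -0.027] 0.06018088779895692
```

View pics/s7.png

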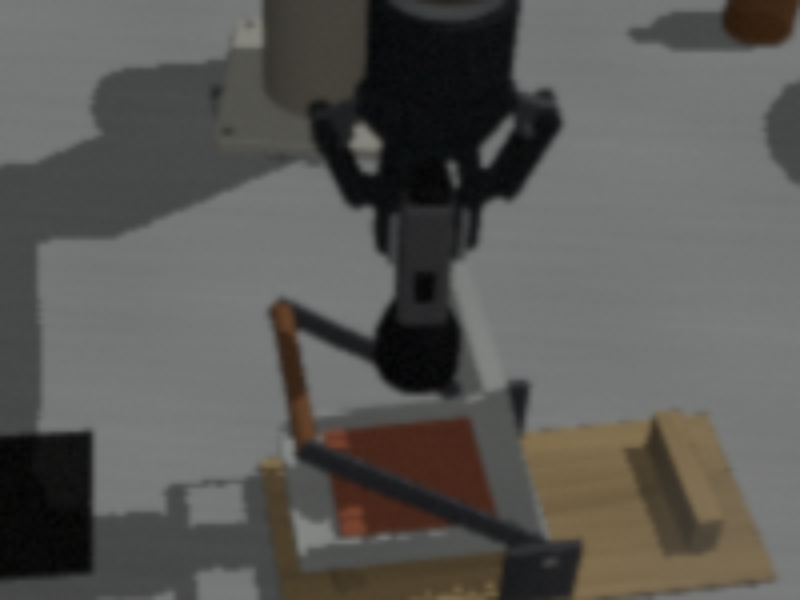

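The muzzle (crop 418,350) is 5 mm or less from the tile's middle and about 99 mm above it, clear of the leaf and the bar. I hold for 2.5 s.

```bash
for i in 1; do :; done
python3 -m handwheel '[[0,0,0,0,20],[0,0,0,0,20],[0,0,0,0,20],[0,0,0,0,20],[0,0,0,0,20],[0,0,0,0,20],[0,0,0,0,20],[0,0,0,0,20]]' | grep pos
python3 -m handwheel '[[0,0,0,0,20],[0,0,0,0,20],[0,0,0,0,20],[0,0,0,0,20],[0,0,0,0,20],[0,0,0,0,20],[0,0,0,0,20],[0,0,0,0,20]]' | grep pos
python3 -m handwheel '[[0,0,0,0,20],[0,0,0,0,20],[0,0,0,0,20],[0,0,0,0,20],[0,0,0,0,20],[0,0,0,0,20],[0,0,0,0,20],[0,0,0,0,20]]' | grep pos
python3 -m handwheel '[[0,0,0,0,20],[0,0,0,0,20],[0,0,0,0,20],[0,0,0,0,20],[0,0,0,0,20],[0,0,0,0,20]]' | grep -v rot
python3 -m handwheel '[[-3,-2,0,0,20],[-6,-8,0,0,20],[-6,-20,0,0,20],[-6,-36,0,0,20],[-6,-50,0,0,20],[-6,-59,0,0,20],[-6,-61,0,0,20]]' | grep -v rot
python3 - <<'E'
from h import *
rel([.5095,-.1935,.123])
E
```

```text
tcp_pos: [0.5076, 0.0869, 0.429]
tcp_pos: [0.5076, 0.0869, 0.429]
tcp_pos: [0.5076, 0.0869, 0.429]
time: 18.27
tcp_pos: [0.5076, 0.0869, 0.429]
contact_force: [0.2, -0.6, -3.4]
opening: 0.031
time: 18.85
tcp_pos: [0.5089, 0.0808, 0.4924]
contact_force: [0.1, 0.8, -2.0]
opening: 0.0309
rel [-270.4  214.2   47.2] turn None az 99.8 t 18.85 q [ 0.16  0.25  0.25  1.56 -0.   -0.01] F [ 0.1  0.8 -2. ] open 0.0309
```

```bash
python3 -m handwheel '[[-6,0,1,0,20],[-20,0,4,0,20],[-45,0,8,0,20],[-75,0,13,0,20],[-105,0,18,0,20],[-140,0,24,0,20],[-175,0,31,0,20],[-205,0,36,0,20]]' | grep -v rot
python3 -m handwheel '[[-30,6,5,0,20],[-50,18,9,0,20],[-60,36,11,0,20],[-65,60,11.2,0,20],[-65.4,88,11.2,0,20],[-65.4,116,11.2,0,20],[-65.4,140,11.2,0,20],[-65.4,160,11.2,0,20]]' | grep -v rot
python3 -m handwheel '[[0,18,0,0,20],[0,32,0,0,20],[0,42,0,0,20],[0,49,0,0,20],[0,53,0,0,20],[0,54,0,0,20],[0,54,0,0,20]]' | grep -v rot
python3 - <<'E'
from h import *
rel([.5095,-.194,.117])
p,d=ctrl.snapshot("scene");P=cloud("scene",d)
cv2.imwrite("pics/s8.png",cv2.resize(p[160:280,130:290,::-1],(800,600)))
E
```

```text
time: 19.52
tcp_pos: [0.5075, -0.1295, 0.4888]
contact_force: [0.7, -0.1, -2.0]
opening: 0.031
time: 20.18
tcp_pos: [0.507, -0.1937, 0.3267]
contact_force: [0.5, -0.7, -2.8]
opening: 0.031
time: 20.77
tcp_pos: [0.5085, -0.1936, 0.2763]
contact_force: [-0.1, -1.3, -2.6]
opening: 0.0306
rel [-0.6  4.3 -0.9] turn None az 99.9 t 20.77 q [-0.36  0.41 -0.1   1.06 -0.   -0.54] F [-0.1 -1.3 -2.6] open 0.0306
```

View pics/s8.png

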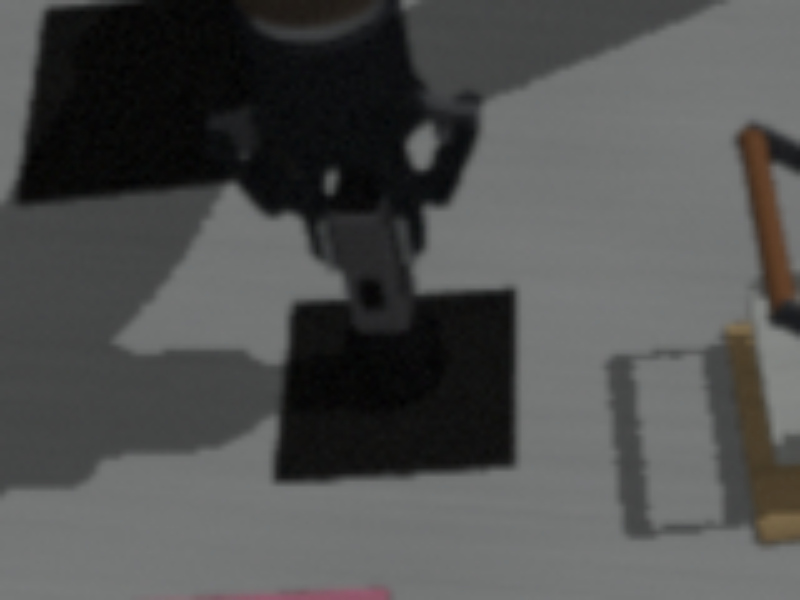

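The thermometer is held upright just above the mat (muzzle around crop 395,370). I check the mat centre from the scene-camera corners (292,303), (515,290), (515,465) and (277,480).

Run:
```python
from h import *
c=np.array([[292,303],[515,290],[515,465],[277,480]])*.2+[130,160]
w=world("scene",None,c[:,0],c[:,1],.004); print(w.round(4),w.mean(0))
a=[]
for t in np.linspace(0,6.28,9): a.append(np.array([.5095+.026*np.cos(t),-.1936+.026*np.sin(t),.008]))
print(((project("scene",np.array(a))-[130,160])/.2).round(0).tolist())
```

```text
[[ 0.4611 -0.2663  0.004 ]
 [ 0.4398 -0.1398  0.004 ]
 [ 0.5644 -0.1174  0.004 ]
 [ 0.5854 -0.242   0.004 ]] [ 0.51267014 -0.19139656  0.004     ]
[[386.0, 408.0], [422.0, 400.0], [443.0, 375.0], [436.0, 349.0], [407.0, 336.0], [372.0, 344.0], [351.0, 368.0], [356.0, 395.0], [386.0, 408.0]]
```

```bash
python3 -m handwheel '[[0,1,-1,0,20],[0,2,-1.5,0,20],[0,3,-1.5,0,20],[0,4,-1.5,0,20],[0,4.5,-1.5,0,20],[0,4.5,-1.5,0,20]]' | grep -v rot
```

```text
time: 21.32
tcp_pos: [0.51, -0.1932, 0.272]
contact_force: [-1.0, 0.5, 0.8]
opening: 0.0308
```

```bash
python3 -m handwheel '[[0,0,0,0,30],[0,0,0,0,34],[0,0,0,0,40],[0,0,0,0,50],[0,0,0,0,65],[0,0,0,0,75],[0,0,0,0,75],[0,0,0,0,75]]' | grep -v rot
python3 -m handwheel '[[0,-5,0,0,75],[0,-20,0,0,75],[0,-45,0,0,75],[0,-75,0,0,75],[0,-105,0,0,75],[0,-135,0,0,75],[0,-160,0,0,75],[0,-170,0,0,75]]' | grep -v rot
python3 -m handwheel '[[0,-5,15,0,75],[0,-5,45,0,75],[0,-5,80,0,75],[0,-5,115,0,75],[0,-5,145,0,75],[0,-5,160,0,75],[0,-5,160,0,75]]' | grep -v rot
python3 - <<'E'
from h import *
for c in("scene","top"):
    p,d=ctrl.snapshot(c);P=cloud(c,d);w=(abs(P[...,0]-.51)<.06)&(abs(P[...,1]+.195)<.035)
    cv2.imwrite(f"pics/{c}9.png",p[:,:,::-1])
    for lo,hi in((.07,.1),(.145,.162)):
        q=P[w&(P[...,2]>lo)&(P[...,2]<hi)]
        if len(q)>5: print(c,lo,len(q),q.mean(0).round(4),q[:,2].max())
    for n in("oil_bottle","bowl","flour_bag"):
        r=ctrl.look_for(c,n)
        if r: u,v=r[0]["location"][0]*560,r[0]["location"][1]*420; print(c,n,round(r[0]["p"],2),int(u),int(v))
print(ctrl.get_obs()["time"])
E
python3 -c "
import cv2,numpy as np
a=cv2.imread('pics/scene9.png')[:,:];cv2.imwrite('pics/fin.png',cv2.resize(a,(800,600)))"
```

```text
time: 21.98
tcp_pos: [0.5099, -0.1932, 0.2715]
contact_force: [0.4, -0.1, 0.3]
opening: 0.075
time: 22.65
tcp_pos: [0.5102, -0.1933, 0.4463]
contact_force: [0.7, -0.6, 0.6]
opening: 0.075
time: 23.23
tcp_pos: [0.3497, -0.2207, 0.4464]
contact_force: [0.8, -0.0, -0.4]
opening: 0.0754
scene 0.07 103 [ 0.5237 -0.1885  0.0862] 0.09958636143615984
scene 0.145 98 [ 0.5124 -0.1927  0.1522] 0.15632352410733652
scene oil_bottle 0.93 472 243
scene bowl 0.83 290 314
scene flour_bag 0.65 88 218
top 0.07 15 [ 0.508  -0.1792  0.0851] 0.09785346140850078
top 0.145 89 [ 0.507  -0.1917  0.1527] 0.16148015877198343
top oil_bottle 0.79 126 199
top bowl 0.7 270 133
top flour_bag 0.98 442 204
23.6333
```

View pics/fin.png

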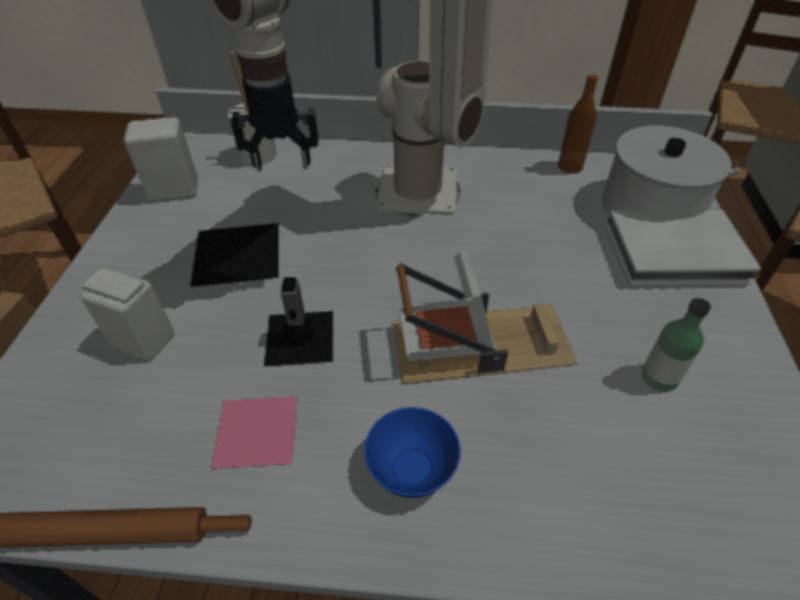

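The thermometer stands upright on the mat (292,325) and the tile lies ribs up in the tray (450,325). The bottle, bowl and bag have not moved, and the gripper is clear. I hand in the job.

```bash
python3 -c "
from workcell import ctrl
print(ctrl.job_done())"
```

```text
the job is handed in; nothing more can be done
None
```

The job is done and handed in at 23.6 s of the 69 s allowed; the hand-in reported no verdict.

- **Tray and tile:** I swung the tray over by its bar to the other stop in about 6.5 s. The force readings stayed at about 11 N or less. The tile slid down and tumbled flat onto the other leaf, ribbed face up, and the gripper never touched it.
- **Thermometer reading:** I held the muzzle about 99 mm above the tile, within roughly 5 mm of its middle, for 2.5 s. The arm stayed still to 0.1 mm.
- **Thermometer back on its mat:** It stands upright and released, within about 3 mm of the mat centre.
- **Last checks:** The bottle, bowl and flour bag show at the same image positions as at the start, within 2 to 3 pixels. The gripper is clear of everything.
- **Disagreements:** The two cameras differ by about 5 mm on the thermometer's final x position. They also put the middle of the tile a few millimetres apart, because part of it is hidden. Neither is large enough to matter here.

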